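Load a ceramic nozzle with sprung tongs

ROBOT

A 6-joint arm with a two-finger parallel gripper is mounted at the origin on the work surface. World frame = base frame: x ahead of the robot, y to its left, z up, the work surface at z = 0. Lengths are in mm, angles in degrees, forces in N, time in s.
With the tool pointing down it reaches from about 325 to 775 mm from the base axis. Payload 5.5 kg.
Tool frame: the origin (TCP) lies at the very end of the fingers, on their centre line; the grasp point (between the pads) lies 19 mm behind it; z points along the fingers, y is the line along which they close (so a half turn about z gives the same grasp; the last joint's range is limited). The gripper opens to 88 mm and grips with 3 to 60 N. Pads are 20 mm wide; open, the fingers measure 115 mm over their backs; the gripper's body (75 mm by 178 mm) begins 61 mm behind the grasp point.
Start: joints at [63.157, 5.22, 70.514, -0, 104.267, -3.249], TCP at [240.161, 549.853, 222.631] pointing down, gripper open.
Joint ranges: [-164.24, 164.24], [-49.07, 125.15], [9.68, 141.18], [-86.29, 266.29], [3.28, 154.24], [-151.56, 151.56]. Speed limits (degrees/s): [147.25, 147.25, 172.46, 180, 180, 180].

INTERFACE

Orientations are given as [roll, pitch, yaw] about the fixed x, y, z axes, in that order (R = Rz(yaw) Ry(pitch) Rx(roll)).
In Python, from cell import env, claw, planner, status, imaging, job gives the robot as it stands. Calls block until the motion is done:
- env.goto(position, orientation): joint-space move of the TCP to a pose.
- env.line_to(position, rot=None, feed=150): straight line of the TCP; rot=None keeps the orientation; feed is the mean speed in mm/s.
- env.move_j(angles): joint-space move.
- claw.command_gripper(opening, f_grip=None): opening from 0.0 (shut) to 1.0 (fully open); f_grip is the grip in N (None keeps the last); returns when the fingers have stopped.
- env.pause(seconds).
- planner.inverse_kinematics(position, orientation): joint angles nearest the present ones, or None.
- status.get_obs(): the state.
- imaging.grab_frame(name): name is "scene" or "side" or "wrist"; returns a dict with "image" (384x512x3 uint8, red, green, blue), "range_z" (384x512 float32, mm along the optical axis (not along the pixel's ray), 0 where there is no reading), "intrinsics" (3x3 intrinsics, pixels), "origin" and "rotation" of the camera in the world. Camera axes: x right, y down, z forward; pixel columns grow to the right and rows downward; lengths in mm; the calibration is good to about 2 mm. A picture is of the moment at which its call begins.
A pose or a line that the arm cannot do raises env.MotionError and nothing moves.
- job.hand_in(): hands the job in; it is judged then, once.
The state is a dict: "time_s": time; "qpos": joint angles; "qd": joint speeds; "tau": joint torques, N m; "ee_pos": TCP position; "ee_rot": TCP orientation; "contact_force": force on the tool from outside, world axes, zero at the start; "moment": the same for the moment, N m; "gripper_width": opening from 0.0 (shut) to 1.0 (fully open); "finger_force": force on a finger pad.
Only numpy, scipy, OpenCV 4.12 (cv2) and the standard library are available. Lean on these libraries where they do the work, as an engineer would, in place of code of your own. Each camera call takes 0.05 s, during which the arm holds its last target. There are 200 camera calls.

TASK

Take the sprung tongs from their stand, squeeze them shut on the neck of the white ceramic nozzle and lift it out of the tray, then set it in the bore of the blue-headed holder and press it gently, feeling for the stiff seat, until its flange is fully home on the head. Open the tongs to let go and stand them back in their stand. The ceramic chips easily: squeeze and press no harder than needed, touch it with the tongs only, and leave the other two nozzles and the bottle alone.

Things in the scene. Friction and masses are not known exactly. Their poses are not given: they have to be found in the camera images.
- tongs: Sprung steel tongs, 115 mm tall, 120 g, standing tips down in the stand. Origin: midway between the tips' lower ends; z up to the bow; the arms close along y, hinged 110 mm above the origin. At rest the tips stand 26 mm apart inside, 36 mm outside. Shut on a 10 mm neck, the grip plates are parallel, 34 mm over their outsides; the tips move 2.75 mm for each 1 mm there.
- tongs_grip (a point): Point between the tongs' two blue grip plates, 70 mm above the tongs' origin, axes as the tongs. The plates are 20 mm wide (x), 30 mm tall and 40 mm over their outsides at rest: squeeze them along y. The bow's top lies 45 mm above this point: keep the gripper's palm above it. Squeezed to about 37 mm they stay in hand by their springs, with the tips about 18 mm apart.
- leg_l (a joint): Closing angle of the tongs' left (+y) arm: 0 at rest, 0.073 rad with the tips 10 mm apart, 0.1 at the stop; the other arm mirrors it. The springs push each grip plate outward with about 6 N at rest and 15 N with the tips 10 mm apart; each newton of grip beyond that gives about 0.36 N at each tip.
- tip_l: Black rubber tip of the tongs' left (+y) arm, 12 mm wide (x), 5 mm thick, 28 mm tall. This origin lies on the arm's hinge, 110 mm above the tongs' origin.
- tip_r: Black rubber tip of the tongs' right (-y) arm, same size. This origin lies on the arm's hinge, 110 mm above the tongs' origin.
- stand: Black stand block, fixed, 46 x 72 x 45 mm (x, y, z), origin at the centre of its underside. In its top is a centred well 16 mm (x) by 44 mm (y), 35 mm deep with 3 mm chamfers, its floor 10 mm above the table; the tongs stand in it with their y along the stand's y.
- tray: Grey tray block, fixed, 60 x 160 x 25 mm, origin at the centre of its underside. Three holes of 14 mm, 18 mm deep, in a row along its y, 50 mm apart; a nozzle stands in each with its flange on the top face.
- nozzle: White ceramic nozzle, 30 g, fragile: chips above 16 N at a tip of the tongs or 18 N against the holder. Origin: centre of the flange's underside, z up. Flange 20 mm across, 4 mm thick; above it a square neck 10 x 10 mm (sides along x, y), 18 mm tall; below it a round shank 12 mm across, 14 mm long, tapered at its end. The tongs' tips can bear down on the flange.
- nozzle_brass: Brass nozzle of the same shape, to be left alone in the tray.
- nozzle_blue: Blue plastic nozzle of the same shape, to be left alone in the tray.
- holder: Fixed holder: aluminium base 100 x 100 x 18 mm, blue head 56 x 56 mm between four steel corner posts 80 mm tall. Origin: centre of the base's underside. The bore, 13 mm with 1.5 mm chamfer, is in the head's top on the origin's z axis. That top is set anywhere from 50 to 80 mm above the table, which is not measured: feel for it. An orange seat closes the bore 6 mm below the top.
- seat (a joint): How far the orange seat in the bore has been pushed down, m: 0 at the start, about 0.008 with the nozzle's flange home on the head. It slides under about 5 N, resists more the faster it is pushed, and stays where it is left.
- bottle: Small closed bottle, 44 mm across and 85 mm tall, loose; a bystander. Origin at the centre of its underside.
Things that resemble listed ones, but are neither listed nor needed, are in the scene too. There is more than one size of the stand; the one meant has the size given above.

How it is judged (in metres and radians):
On the way, in this order (a step that is already met when the one before it is completed fails the run):
1. The white nozzle is lifted clear of the tray, held between both tips of the tongs (height (world z) of nozzle above 0.05 m and contact force between each of tip_l, tip_r and nozzle above 0.5 N), for 0.2 s.
2. The white nozzle is fully home in the holder: seat pushed down, upright and centred (value of joint seat above 0.0065 m and horizontal distance between nozzle and holder below 0.004 m and angle between nozzle's own z axis and vertical below 0.1 rad), for 0.2 s.
At the end, for the whole second after the job is handed in: The white nozzle is fully home in the holder (seat pushed down at least 6.5 mm, nozzle within 4 mm of the bore's axis and upright within 0.1 rad), and the tongs stand at the bottom of the stand's well (within 6 mm of its floor and 12 mm of its centre, upright within 0.2 rad), all at rest (all of step 2 and z of tongs in the frame of stand below 0.016 m and horizontal distance between tongs and stand below 0.012 m and angle between tongs's own z axis and vertical below 0.2 rad and linear speed of each of tongs, nozzle below 0.02 m/s); the robot touches nothing.
It fails at once if A tip of the tongs bears on the ceramic nozzle with more than 16 N (contact force between any of tip_l, tip_r and nozzle above 16 N).
It fails at once if The nozzle bears on the holder with more than 18 N (contact force between nozzle and holder above 18 N).
It fails at once if The robot itself touches the ceramic nozzle (contact force between any of the fingers, the arm and nozzle above 0.3 N).
It fails at once if Another nozzle or the bottle is moved by more than 15 mm or tipped (distance of any of nozzle_brass, nozzle_blue, bottle from where it was at the start of the episode above 0.015 m or angle between any of nozzle_brass, nozzle_blue, bottle's own z axis and vertical above 0.3 rad).
It also fails if it takes over 72 s, if anything falls off the work surface, if the arm or the gripper's body presses on something with over 40 N, if the wrist force passes 120 N, or if a joint passes its speed limit or range.

## Working session

There is one attempt and no reset: what is moved stays moved. The work goes in short steps, each a Python script; the robot and the scene stay as the last script left them, time stands still between calls to the robot, and variables do not carry over. Pictures are saved under pics/ and viewed, at most 10 in all, crops included, and the job is handed in when it is done.

```bash
ls; mkdir -p pics; python3 - <<'E'
from cell import env, claw, planner, status, imaging, job
import cv2,numpy as np,pickle
d={}
for n in("scene","side"):
    f=imaging.grab_frame(n);d[n]=f
    print(n,f["origin"],f["rotation"],f["intrinsics"])
    cv2.imwrite(f"pics/{n}0.png",f["image"][...,::-1])
pickle.dump(d,open("f0.pkl","wb"))
print(status.get_obs())
E
```

```text
pics
scene [1214.741737    402.99341038  678.66070757] [-127.25359394    0.71620055  121.73772098] [[482.47974883   0.         258.9660792 ]
 [  0.         482.47974883 198.30471828]
 [  0.           0.           1.        ]]
side [ 506.80948924 -755.74329046  775.25879793] [-131.4985975     0.57414138   -5.52632089] [[421.49683149   0.         258.60026236]
 [  0.         421.49683149 190.73322107]
 [  0.           0.           1.        ]]
{'time_s': 0.1, 'qpos': array([ 6.31578143e+01,  5.25787063e+00,  7.05732764e+01, -1.95256152e-04,
        1.04268690e+02, -3.24775299e+00]), 'qd': array([ 0.03155053, -0.06894219, -0.1662246 ,  0.00725152, -0.00520992,
        0.02048369]), 'tau': array([ 1.77731010e-03, -4.47855556e+01, -4.07569671e+01,  6.99955970e-02,
        2.84504704e-02, -1.15327157e-04]), 'ee_pos': array([240.02734138, 549.60151696, 221.64641814]), 'ee_rot': array([-1.79900313e+02, -5.46710869e-03,  1.56405515e+02]), 'contact_force': array([-0.48570572,  0.65714488, -0.01221779]), 'moment': array([ 0.02652761,  0.01031006, -0.06152393]), 'finger_force': 0.0, 'gripper_width': 0.9992223243662232}
```

View pics/scene0.png

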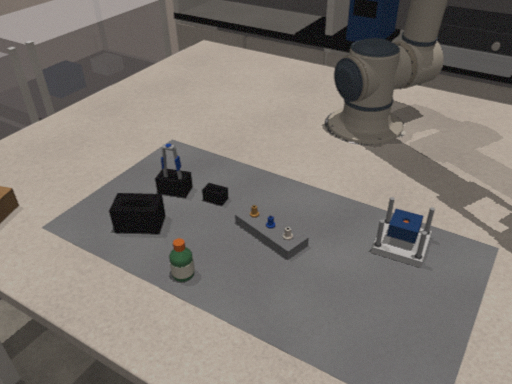

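View pics/side0.png

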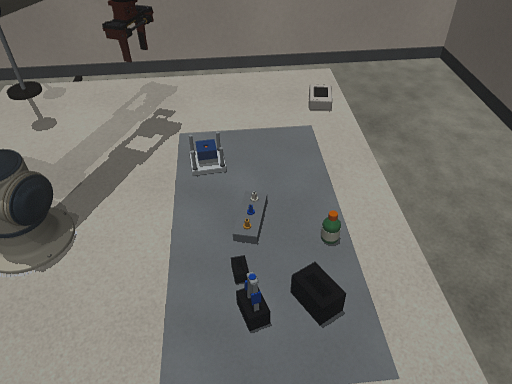

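The scene image shows the tongs in a medium black stand at (172,180), with a larger stand at (138,213) and a smaller one at (215,194). The tray holds brass (254,211), blue (271,222) and white (288,232) nozzles, the holder's blue head is at (405,226), and the bottle is at (181,262). The stand holding the tongs looks like the one meant, and I'll check its size.

```bash
cat > h.py <<'E'
import numpy as np,cv2
from scipy.spatial.transform import Rotation as Ro
def cloud(f):
    K=f["intrinsics"];z=f["range_z"].astype(float)
    v,u=np.mgrid[:384,:512]
    P=np.stack([(u-K[0,2])*z/K[0,0],(v-K[1,2])*z/K[1,1],z],-1)
    R=f["rotation"]; R=np.array(R); R=R if R.shape==(3,3) else Ro.from_euler('xyz',R,degrees=True).as_matrix()
    W=P@R.T+f["origin"]; W[z==0]=np.nan
    return W
def rect(pts):
    (c,s,a)=cv2.minAreaRect(pts[:,:2].astype(np.float32)); return np.round(c,1),np.round(s,1),round(a,1)
E
python3 - <<'E'
from h import *;import pickle
d=pickle.load(open("f0.pkl","rb"))
C={n:cloud(f) for n,f in d.items()}
np.set_printoptions(precision=1,suppress=True)
for n,pts in(("scene",dict(tong=(168,146),stand=(172,180),big=(138,213),small=(215,194),brass=(254,211),blue=(271,222),white=(288,232),head=(406,222),bottle=(181,243),table=(330,300),table2=(100,150))),("side",dict(stand=(252,310),tong=(252,278),white=(254,193),blue=(250,210),brass=(247,223),head=(206,148),bottle=(333,215),big=(318,290),table=(210,320)))):
    for k,(u,v) in pts.items(): print(n,k,C[n][v,u])
for name,c,zr in(("stand",'x',None),):pass
for n in C:
    W=C[n].reshape(-1,3);W=W[~np.isnan(W[:,0])]
    np.save(n+"_c.npy",W)
# stand tops: z within bands, connected comps on a 3mm grid
W=np.vstack([np.load(n+"_c.npy") for n in C])
m=(W[:,2]>12)&(W[:,0]>250)&(W[:,0]<850)&(abs(W[:,1])<600);W=W[m]
g=np.zeros((250,450),np.uint8);ij=((W[:,:2]-[200,-650])/3).astype(int);g[ij[:,0],ij[:,1]]=1
g=cv2.dilate(g,np.ones((3,3)));n,l=cv2.connectedComponents(g)
for k in range(1,n):
    p=W[l[ij[:,0],ij[:,1]]==k]
    if len(p)>25: print(len(p),rect(p),"zmax",p[:,2].max(),"modes",np.histogram(p[:,2],bins=np.arange(10,140,5))[0])
E
```

```text
scene tong [ 539.5 -260.4  125. ]
scene stand [ 549.4 -253.7   41.2]
scene big [ 691.4 -223.7   54.5]
scene small [ 529.  -147.4   28.4]
scene brass [546.4 -32.2  38.7]
scene blue [555.1  14.8  34.8]
scene white [569.2  62.7  39.6]
scene head [442.2 258.8  58.7]
scene bottle [740.  -66.5  83.2]
scene table [652.8 197.3  -0.9]
scene table2 [ 495.4 -557.1   -1.3]
side stand [ 531.7 -286.1   43.6]
side tong [ 534.7 -272.   128.3]
side white [566.   55.8  47.9]
side blue [551.2   3.6  38.6]
side brass [540.2 -42.6  40.4]
side head [444.7 240.1  68.6]
side bottle [738.4 -80.6  84.3]
side big [ 676.5 -237.2   20.6]
side table [ 444.9 -272.5   -0.4]
578 (array([274.5, 544.1]), array([112. ,  48.7]), 89.8) zmax 397.1734733243497 modes [0 0 0 0 0 0 0 0 0 0 0 0 0 0 0 0 0 0 0 0 0 0 0 0 0]
3328 (array([444.3, 254.9]), array([104.2, 104.7]), 5.8) zmax 83.06177791598157 modes [287 950 109  56  56 133 154 149 158 151 498 442  66  99  20   0   0   0
   0   0   0   0   0   0   0]
656 (array([ 514.9, -160.1]), array([36.6, 55.2]), 5.8) zmax 35.87170024369061 modes [ 36  86  94 183 252   5   0   0   0 
[... 500 characters left out ...]
, array([ 69. , 100.8]), 28.2) zmax 65.6915028154408 modes [ 114  175  196  206  199  230  253  268  292  787 1058    7    0    0
    0    0    0    0    0    0    0    0    0    0    0]
1200 (array([740.2, -74.6]), array([49.6, 44.5]), 42.4) zmax 86.8837255484342 modes [ 36  67  75  71  72  81  79  94 126 148 105  32  40  40 116  18   0   0
   0   0   0   0   0   0   0]
328 (array([ 785.6, -536.8]), array([65.4, 26.6]), 44.4) zmax 50.00757800791337 modes [23 41 37 35 35 34 35 87  1  0  0  0  0  0  0  0  0  0  0  0  0  0  0  0
  0]
248 (array([825.3, 558.2]), array([83.9, 47.9]), 89.2) zmax 46.648557528998595 modes [14 15 21 18 28 54 93  5  0  0  0  0  0  0  0  0  0  0  0  0  0  0  0  0
  0]
```

The stand holding the tongs measures about 51 × 75 × 45 mm in the cloud. That fits 46 × 72 × 45; the other two measure 37 × 55 × 33 and 69 × 101 × 63. Next I'll take wrist views above the stand, tray and holder.

```bash
python3 - <<'E'
from cell import env, claw, planner, status, imaging, job
from h import *;import pickle
d={}
for n,p,y in(("holder",(444,255,300),5.8),("tray",(553,11,270),-14.8),("stand",(536,-264.5,320),17)):
    best=None
    for yy in(y,y+180,y-180):
        q=planner.inverse_kinematics(p,[180,0,yy])
        if q is not None: print(n,yy,np.round(q,0))
        if q is not None and(best is None or abs(q[5])<abs(best[0][5])):best=(q,yy)
    env.move_j(best[0]);env.pause(.2)
    f=imaging.grab_frame("wrist");d[n]=f
    print(n,best[1],status.get_obs()["time_s"],f["origin"])
pickle.dump(d,open("f1.pkl","wb"))
im=[cv2.resize(d[n]["image"][...,::-1],(400,300)) for n in d]
im.append(cv2.resize(d["stand"]["image"][100:290,128:384,::-1],(400,300)))
cv2.imwrite("pics/w1.png",np.vstack([np.hstack(im[:2]),np.hstack(im[2:])]))
E
```

```text
holder 5.8 [ 26.  -7.  74.  -0. 112. 110.]
holder 185.8 [ 26.  -7.  74.   0. 112. -70.]
holder -174.2 [ 26.  -7.  74.   0. 112. -70.]
holder 185.8 1.725 [363.3458724  247.4974837  461.31459002]
tray -14.8 [ -2.  -1.  72.  -0. 109. 102.]
tray 165.2 [ -2.  -1.  72.   0. 109. -78.]
tray -194.8 [ -2.  -1.  72.   0. 109. -78.]
tray 165.2 3.025 [474.58698441  32.90836972 432.04012477]
stand 17 [-30.   7.  58.  -0. 114.  43.]
stand 197 [ -30.    7.   58.    0.  114. -137.]
stand -163 [ -30.    7.   58.    0.  114. -137.]
stand 17 5.1083 [ 613.97840935 -240.29054806  481.62908109]
```

View pics/w1.png

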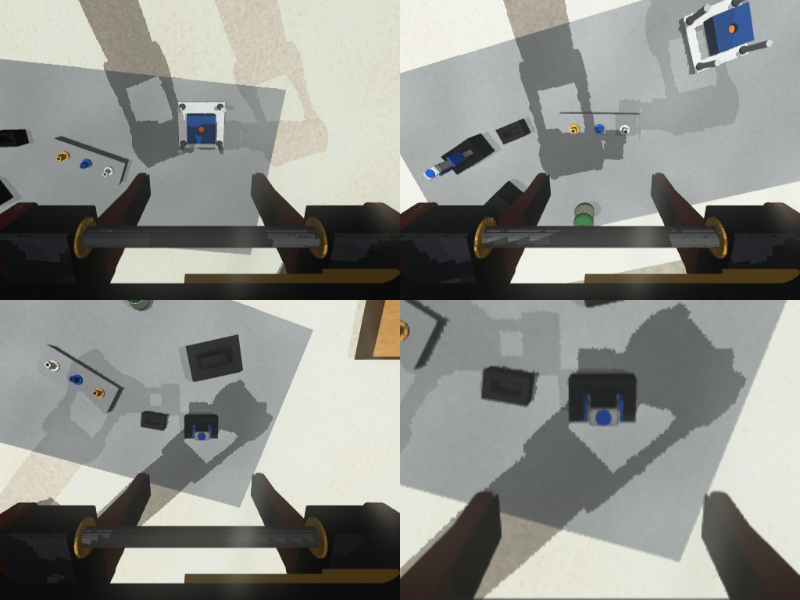

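The wrist montage shows the tongs' blue bow at (201,436) in the medium stand, and the lower-right crop confirms it at (603,417). The big stand is at (214,357) and the small one at (153,421). In the tray view the nozzles are brass (573,129), blue (599,129) and white (625,130), and in the holder view the orange seat is at (201,129). Next I'll take fine measurements by colour and height.

```bash
python3 - <<'E'
from h import *;import pickle
np.set_printoptions(precision=1,suppress=True)
F={**pickle.load(open("f0.pkl","rb")),**pickle.load(open("f1.pkl","rb"))}
for n,f in F.items():
    W=cloud(f);hsv=cv2.cvtColor(f["image"],cv2.COLOR_RGB2HSV);H,S,V=[hsv[...,i].astype(int) for i in range(3)]
    X,Y,Z=[W[...,i] for i in range(3)]
    near=lambda x,y,r:np.hypot(X-x,Y-y)<r
    def rep(k,m):
        p=W[m]
        if len(p)>8: print(n,k,len(p),"mean",p.mean(0),"med z",np.median(p[:,2]),rect(p), "zr",p[:,2].min(),p[:,2].max())
    blue=(H>95)&(H<130)&(S>120)
    rep("table",(abs(Z)<12)&near(600,-50,150)&~near(553,11,110)) if 0 else None
    rep("standtop",near(536,-264.5,50)&(Z>40)&(Z<49)&(V<70))
    rep("bowblue",near(536,-264.5,40)&blue&(Z>115))
    rep("bow",near(536,-264.5,40)&(Z>122))
    rep("plates",near(536,-264.5,40)&blue&(Z<110)&(Z>50))
    rep("traytop",near(553,11,100)&(Z>20)&(Z<28))
    rep("traytop40",near(553,11,100)&(Z>20)&(Z<28))
    rep("whiteall",near(567,60,18)&(Z>31))
    rep("whiteneck",near(567,60,15)&(Z>37))
    rep("necktop",near(567,60,15)&(Z>44))
    rep("blueneck",near(553,11,15)&(Z>37))
    rep("brassneck",near(540,-38,15)&(Z>37))
    rep("head",near(444,255,45)&blue&(Z>52))
    rep("orange",near(444,255,25)&(H<20)&(S>130)&(Z>30))
    rep("base",near(444,255,80)&(Z>13)&(Z<22))
    rep("posts",near(444,255,80)&(Z>76)&(Z<86))
E
```

```text
scene standtop 267 mean [ 537.  -261.    42.5] med z 42.409026422601755 (array([ 536.1, -263.8]), array([50.2, 71.8]), 17.5) zr 40.074148410080284 48.989190866639206
scene bowblue 13 mean [ 534.3 -265.6  123.8] med z 123.78600963993222 (array([ 533.7, -265.5]), array([15.5,  9. ]), 41.8) zr 121.59204463729554 125.51906705306942
scene bow 31 mean [ 536.4 -264.3  123.4] med z 123.42815325980916 (array([ 536.1, -264.8]), array([13.1, 22.3]), 20.1) zr 122.01365768962569 125.51906705306942
scene plates 65 mean [ 535.8 -254.5   80.7] med z 80.7540890446354 (array([ 540.7, -260.5]), array([21.5, 40.4]), 38.8) zr 65.33495646414008 94.58999327100685
scene traytop 1313 mean [557.8  16.1  22.9] med z 22.747792555403976 (array([552.9,  10.8]), array([163.7,  63.2]), 75.2) zr 20.00452855495689 27.933110351789196
scene traytop40 1313 mean [557.8  16.1  22.9] med z 22.747792555403976 (array([552.9,  10.8]), array([163.7,  63.2]), 75.2) zr 20.00452855495689 27.933110351789196
scene whiteall 54 mean [567.9  59.7  39.4] med z 39.98207062530287 (array([567.3,  58.9]), array([12.8, 11.3]), 60.0) zr 31.0
[... 8664 characters left out ...]
]), array([10.1, 12.5]), 65.8) zr 31.0510895464285 48.669997740542215
stand whiteneck 79 mean [565.9  56.2  44.6] med z 45.879442719273584 (array([565.4,  57.7]), array([10.4, 11. ]), 59.6) zr 37.09579439431286 48.669997740542215
stand necktop 54 mean [565.9  56.9  46.6] med z 46.7350202666147 (array([565.8,  57.4]), array([10.1,  9.5]), 64.1) zr 44.097429055012356 48.669997740542215
stand blueneck 72 mean [552.9   8.2  44.6] med z 46.13092467346141 (array([552.5,   9.3]), array([10.1, 10.5]), 89.5) zr 37.0369093249127 48.96406409286544
stand brassneck 65 mean [540.1 -39.7  44.8] med z 45.91750994299076 (array([539.7, -38.5]), array([10.7, 10.6]), 74.5) zr 37.31935222917167 48.52402938347268
```

The stand fits at (534.9, −265.3) with yaw 16.8°, the tray at (552.9, 10.3) with yaw −15.2°, and the holder at (443.4, 256.6) with its top at about 66.5. The nozzles stand at their expected places, but the white one's neck yaw is uncertain, so I'll take a closer wrist look at it.

```bash
cat >> h.py <<'E'
STAND=np.array([534.9,-265.3]);SY=16.8
NOZ=np.array([566.0,58.5]);HOLD=np.array([443.4,256.6])
E
python3 - <<'E'
from cell import env, claw, planner, status, imaging, job
from h import *;import pickle
np.set_printoptions(precision=2,suppress=True)
f=pickle.load(open("f1.pkl","rb"))["tray"]
R=Ro.from_euler('xyz',f["rotation"],degrees=True).as_matrix();ax=R[:,2];print(ax)
off=np.array(f["origin"])-[553,11,270]  # cam-TCP at yaw 165.2
z=115
h=z+off[2]-45
xy=NOZ-(off[:2]+ax[:2]*h/-ax[2]);print(xy)
env.goto([*xy,z],[180,0,165.2]);env.pause(.3)
f=imaging.grab_frame("wrist");pickle.dump(f,open("f2.pkl","wb"));print(status.get_obs()["time_s"])
W=cloud(f);X,Y,Z=W[...,0],W[...,1],W[...,2]
for c in(NOZ,2*np.array([552.9,10.3])-NOZ,np.array([552.9,10.3])):
  m=(np.hypot(X-c[0],Y-c[1])<14)
  for zr in((44,52),(26,33)):
    p=W[m&(Z>zr[0])&(Z<zr[1])]
    if len(p)>5: print(c,zr,len(p),p.mean(0),rect(p))
v,u=np.argwhere((np.hypot(X-NOZ[0],Y-NOZ[1])<3)&(Z<55)).mean(0).astype(int)
print(u,v)
im=f["image"][max(v-50,0):v+50,max(u-65,0):u+65,::-1]
cv2.imwrite("pics/noz.png",cv2.resize(im,None,fx=6,fy=6,interpolation=cv2.INTER_CUBIC))
E
```

```text
[ 0.29 -0.07 -0.96]
[574.71  54.62]
7.225
[566.   58.5] (44, 52) 120 [565.49  58.39  46.72] (array([565.6,  58.3]), array([ 9.9, 10.4]), 60.3)
[566.   58.5] (26, 33) 181 [562.8   58.84  28.82] (array([565.8,  59.5]), array([21.6, 19.8]), 74.4)
[539.8 -37.9] (44, 52) 128 [539.4  -37.53  46.54] (array([539.5, -38.1]), array([10.9, 10. ]), 78.7)
[539.8 -37.9] (26, 33) 196 [538.08 -34.48  28.79] (array([540.1, -35.1]), array([23.9, 17. ]), 18.1)
[552.9  10.3] (44, 52) 125 [552.49  10.46  46.61] (array([552.5,  10.2]), array([10.3, 10.2]), 85.6)
[552.9  10.3] (26, 33) 178 [550.28  12.73  28.7 ] (array([552.2,  10.2]), array([21.1, 18.1]), 70.0)
258 192
```

View pics/noz.png

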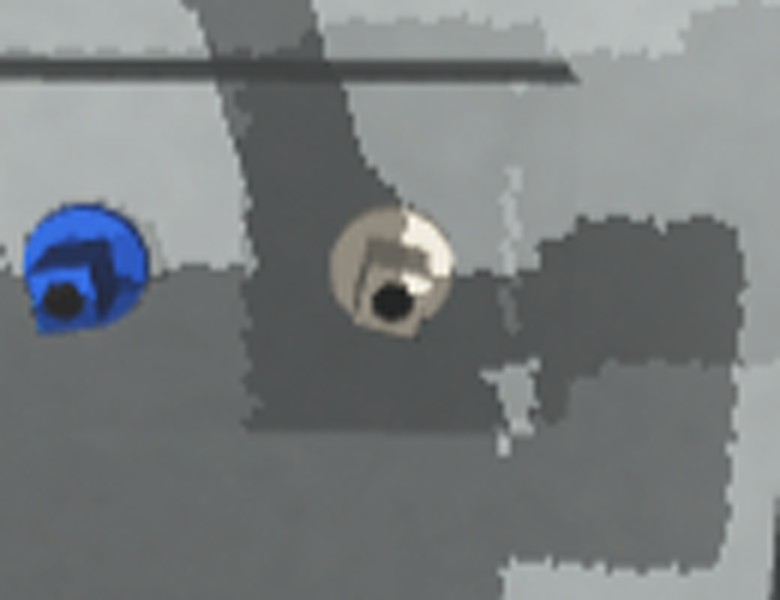

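The crop shows the white nozzle at (390,290), with its neck turned about 15° clockwise from the tray row, whose edge runs horizontally at row 70. That gives neck sides at 60.8° and −29.2° in the world, which agrees with the depth fit, and blue is clearly separate at (75,270). Now I'll take the tongs.

```bash
python3 - <<'E'
from cell import env, claw, planner, status, imaging, job
from h import *;import pickle
np.set_printoptions(precision=2,suppress=True)
T=[535.1,-265.5]
def s(k):
    o=status.get_obs();print(k,round(o["time_s"],2),o["ee_pos"],o["contact_force"],round(o["gripper_width"]*88,2),round(o["finger_force"],1))
env.line_to([574.7,54.6,200],feed=200)
env.goto([*T,180],[180,0,SY]);s("above")
env.line_to([*T,61],feed=100);s("at")
claw.command_gripper(0.42,20);env.pause(.2);s("closed")
env.line_to([*T,150],feed=100);s("lifted")
env.pause(.2);s("lifted")
f=imaging.grab_frame("wrist");pickle.dump(f,open("f3.pkl","wb"))
f2=imaging.grab_frame("side");pickle.dump(f2,open("f3s.pkl","wb"))
cv2.imwrite("pics/tg.png",np.hstack([cv2.resize(f["image"][...,::-1],(400,300)),cv2.resize(f2["image"][170:370,150:350,::-1],(300,300))]))
E
```

```text
above 9.57 [ 535.15 -264.99  179.48] [ 0.17 -0.33  0.34] 88.02 0.0
at 10.91 [ 535.59 -265.76   62.02] [0.04 0.39 1.79] 87.83 0.0
closed 12.03 [ 535.05 -265.51   60.9 ] [-0.17 -0.67 -1.67] 37.13 8.4
lifted 13.07 [ 534.74 -265.31  148.92] [ 0.4  -0.32 -1.76] 37.32 8.4
lifted 13.27 [ 534.8  -265.34  149.06] [ 0.05  0.3  -1.07] 37.15 8.4
```

View pics/tg.png

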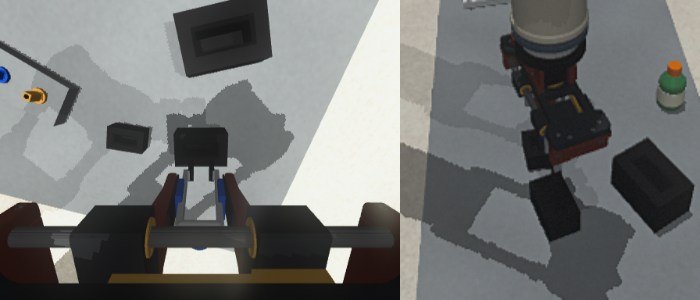

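Wrist view: the tongs are held upright between the fingers at (200,190), with tips clear of the stand at (200,150). The grip reads 37.1 mm and 8.4 N, which fits the springs. I'll check the tips' offset from the TCP in the wrist cloud, then move over the nozzle.

```bash
python3 - <<'E'
from cell import env, claw, planner, status, imaging, job
from h import *;import pickle
np.set_printoptions(precision=2,suppress=True)
def tips(f,tcp,yaw,lo=-50,hi=-25):
    W=cloud(f).reshape(-1,3);P=(W-tcp)
    a=np.radians(yaw);x=np.array([np.cos(a),np.sin(a)]);y=np.array([np.sin(a),-np.cos(a)])
    px,py,pz=P[:,:2]@x,P[:,:2]@y,P[:,2]
    m=(np.abs(px)<20)&(np.abs(py)<24)&(pz>lo)&(pz<hi)
    for sgn in(1,-1):
        k=m&(py*sgn>0);print("tip",sgn,k.sum(),"x",px[k].min() if k.any() else 0,px[k].max() if k.any() else 0,"y",np.percentile(py[k],[2,50,98]) if k.any() else 0,"z",pz[k].min() if k.any() else 0)
tips(pickle.load(open("f3.pkl","rb")),np.array([534.8,-265.3,149.1]),SY)
Y=60.8
env.line_to([535.1,-265.5,185],feed=150)
env.goto([*NOZ,150],[180,0,Y]);env.line_to([*NOZ,118],feed=100);env.pause(.3)
o=status.get_obs();print(o["time_s"],o["ee_pos"],o["ee_rot"],o["gripper_width"]*88,o["finger_force"])
f=imaging.grab_frame("wrist");pickle.dump(f,open("f4.pkl","wb"))
tips(f,o["ee_pos"],Y,-50,-30)
cv2.imwrite("pics/over.png",cv2.resize(f["image"][120:384,110:400,::-1],None,fx=2.2,fy=2.2,interpolation=cv2.INTER_CUBIC))
E
```

```text
tip 1 73 x 3.772976249136409 5.731033009504871 y [ 9.08 11.45 16.24] z -49.830320314822416
tip -1 81 x 3.3326100225109396 5.533459098222518 y [-14.62  -9.88  -7.17] z -49.5391841041324
15.7583 [566.31  58.54 118.73] [179.94  -0.03  60.8 ] 37.28726784114896 8.420953899621964
tip 1 50 x 4.62791163170678 5.388084886678202 y [ 9.62 11.93 14.37] z -49.4261006372421
tip -1 55 x 4.345438867052713 5.448260718282868 y [-11.69  -9.26  -7.02] z -49.79003041397037
```

View pics/over.png

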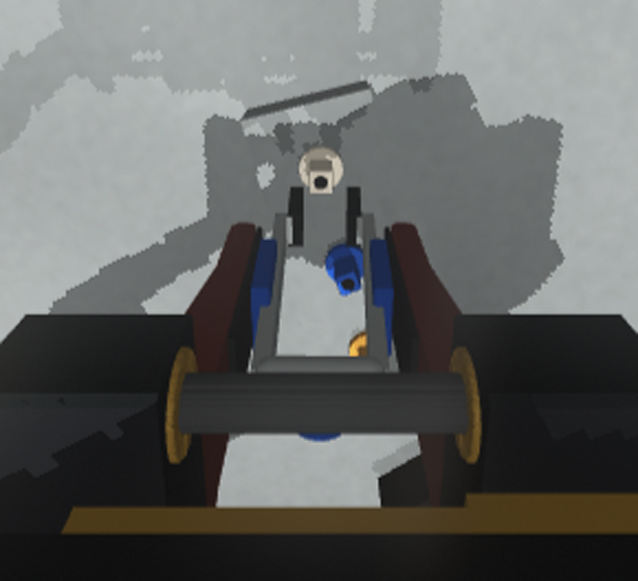

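The picture shows the white neck at (320,181) between the tip ends at (297,215) and (353,215), squared to them, with blue (347,270) and brass (360,345) well clear below. I'll measure the neck relative to the tips in this same frame, which cancels camera bias.

```bash
python3 - <<'E'
from h import *;import pickle
np.set_printoptions(precision=2,suppress=True)
f=pickle.load(open("f4.pkl","rb"));tcp=np.array([566.2,58.5,118.2]);a=np.radians(60.8)
W=cloud(f).reshape(-1,3);P=W-tcp
px=P[:,:2]@[np.cos(a),np.sin(a)];py=P[:,:2]@[np.sin(a),-np.cos(a)];Z=W[:,2]
m=(abs(px)<16)&(abs(py)<7.2)
for lo,hi in((44,52),(25,34)):
    k=m&(Z>lo)&(Z<hi);print(lo,k.sum(),px[k].min(),px[k].max(),py[k].min(),py[k].max(),np.median(Z[k]),rect(np.c_[px,py][k]))
k=m&(Z>34)&(Z<44);print(k.sum(),px[k].min(),px[k].max(),py[k].min(),py[k].max())
E
```

```text
44 109 -5.016734640035273 4.7525291859751055 -4.479956904936637 3.994279876209735 46.763808211737 (array([-0.1, -0.2]), array([9.8, 8.5]), 0.1)
25 168 -15.882971111434445 15.915468931624243 -6.949761193423577 7.193214473328838 28.263457516181106 (array([0. , 0.2]), array([31.9, 14. ]), 0.5)
30 3.902983495710206 4.799064056167361 -4.609517783875079 4.1333756277292535
```

```bash
cat >> h.py <<'E'
from cell import env, claw, planner, status, imaging, job
def obs(n=5,dt=.02):
    L=[]
    for i in range(n): L.append(status.get_obs());env.pause(dt)
    a=lambda k:np.mean([o[k] for o in L],0)
    return dict(t=L[-1]["time_s"],p=a("ee_pos"),F=a("contact_force"),w=a("gripper_width")*88,ff=a("finger_force"))
def show(k,n=5):
    o=obs(n);print(k,round(o["t"],2),o["p"],o["F"],round(o["w"],2),round(o["ff"],1));return o
E
python3 - <<'E'
from h import *
np.set_printoptions(precision=2,suppress=True)
p=[565.3,59.7]
env.line_to([*p,118],feed=60)
env.line_to([*p,90],feed=50);o=show("90");F0=o["F"]
for z in(86,84,82,81):
    env.line_to([*p,z],feed=30);o=show(z,3)
    if np.linalg.norm(o["F"]-F0)>4:print("contact");break
f=imaging.grab_frame("wrist")
cv2.imwrite("pics/dn.png",cv2.resize(f["image"][150:330,160:350,::-1],None,fx=3,fy=3,interpolation=cv2.INTER_CUBIC))
E
```

```text
90 16.83 [565.44  59.7   90.24] [ 0.09  0.14 -1.36] 37.21 8.4
86 17.17 [565.18  59.71  85.8 ] [-0.26 -0.06 -1.48] 37.08 8.4
84 17.47 [565.21  59.7   83.83] [ 0.17 -0.34 -1.52] 37.12 8.4
82 17.77 [565.2   59.7   81.82] [ 0.12 -0.1  -1.12] 37.14 8.4
81 18.07 [565.26  59.7   80.94] [-0.19  0.04 -0.94] 37.14 8.4
```

View pics/dn.png

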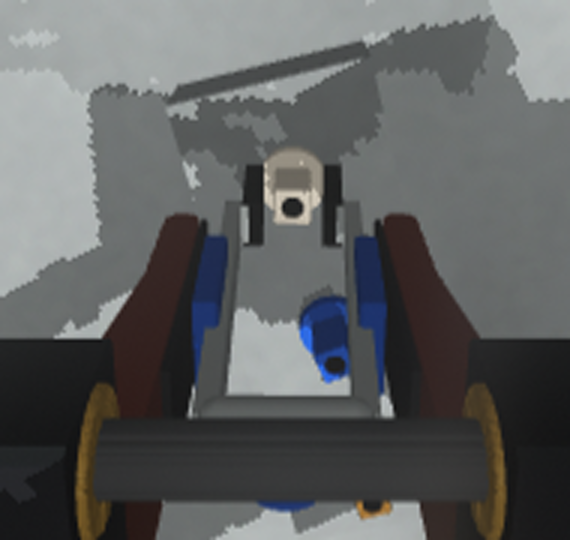

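The neck (275–311, row 207) sits centred between the tips (inner edges 263 and 322), and the tips straddle it just above the flange. I'll squeeze in small steps, watching the finger force.

```bash
python3 - <<'E'
from h import *
np.set_printoptions(precision=2,suppress=True)
w=.42;o=None
while w>.365:
    w-=.006;claw.command_gripper(w,23);o=status.get_obs();print(round(w,3),round(o["gripper_width"]*88,2),round(o["finger_force"],1),round(o["time_s"],2))
    if o["finger_force"]>20.5:break
show("gripped",3)
E
```

```text
0.414 36.73 8.9 18.35
0.408 36.22 9.4 18.57
0.402 35.26 10.1 18.78
0.396 35.12 11.5 19.0
0.39 34.07 13.4 19.22
0.384 34.06 14.8 19.43
0.378 33.7 23.0 19.65
gripped 19.68 [565.31  59.72  81.02] [-0.23  0.09 -0.93] 33.8 23.0
```

Gripped at 23 N, which is about 2.9 N per tip. Now I'll lift and carry it over the holder.

```bash
python3 - <<'E'
from h import *;import pickle
np.set_printoptions(precision=2,suppress=True)
p=[565.3,59.7]
env.line_to([*p,125],feed=50);show("up",3);env.pause(.3)
env.line_to([*p,175],feed=120)
env.goto([*HOLD,175],[180,0,60.8]);env.line_to([*HOLD,158],feed=60);env.pause(.2)
o=show("over",5)
f=imaging.grab_frame("wrist");pickle.dump((f,o),open("f5.pkl","wb"))
a=np.radians(60.8);W=cloud(f);P=W-o["p"]
px=P[...,:2]@[np.cos(a),np.sin(a)];py=P[...,:2]@[np.sin(a),-np.cos(a)];Z=W[...,2]
hsv=cv2.cvtColor(f["image"],cv2.COLOR_RGB2HSV);H,S=hsv[...,0],hsv[...,1]
def rep(k,m):
    if m.sum()>5:print(k,m.sum(),"x",px[m].min(),px[m].max(),"y",py[m].min(),py[m].max(),"z",np.median(Z[m]),rect(np.c_[px[m],py[m]]))
near=(abs(px)<60)&(abs(py)<60)
rep("neck",(abs(px)<9)&(abs(py)<5.3)&(Z>118)&(Z<130))
rep("white",near&(abs(px)<13)&(abs(py)<12)&(Z>97)&(Z<128)&(S<90))
for l,h in((-60,-50),(-50,-45),(-45,-30)):
  for sg in(1,-1): rep(f"tip{sg}",(abs(px)<12)&(py*sg>0)&(abs(py)<20)&(P[...,2]>l)&(P[...,2]<h))
hm=near&(H>95)&(H<130)&(S>120)&(Z>60)&(Z<72)
rep("head",hm);rep("orange",near&(abs(px)<15)&(abs(py)<15)&(H<20)&(S>120)&(Z>52)&(Z<70));rep("base",near&(Z>14)&(Z<22));rep("posts",near&(Z>76)&(Z<84))
cv2.imwrite("pics/ov.png",cv2.resize(f["image"][100:340,120:400,::-1],None,fx=2.4,fy=2.4,interpolation=cv2.INTER_CUBIC))
E
```

```text
up 20.77 [565.06  59.69 124.45] [-0.19  0.14 -2.08] 33.8 23.0
over 23.27 [443.57 256.65 158.4 ] [-0.23  0.22 -1.62] 33.82 23.0
neck 172 x -6.091111963010413 5.132465352055059 y -4.811343768424499 4.922676723797403 z 123.81298395086063 (array([-0.5,  0. ]), array([11.2,  9.7]), 0.3)
white 451 x -6.091111963010413 8.95350055681464 y -9.111733241673324 10.814055522058522 z 119.07789988429587 (array([2.1, 2.3]), array([17.6, 15.9]), 61.7)
tip1 74 x 1.264337214264723 8.95350055681464 y 0.043327486512583044 9.651168065994474 z 106.00996241592797 (array([5.3, 4.4]), array([ 5.9, 10.9]), 25.1)
tip-1 46 x 3.6474714423144405 8.685768301102716 y -8.47729821608763 -0.8083991059152843 z 106.09852223313541 (array([ 6.2, -4.6]), array([5. , 7.7]), 0.0)
tip1 26 x 3.290365195982322 5.2069455250412044 y 0.0430742948317948 11.011519440307309 z 110.69703773642108 (array([4.3, 5.5]), array([11.1,  1. ]), 80.1)
tip-1 25 x 1.6043717774379977 5.3388041709911045 y -9.111733241673324 -0.7894371939341479 z 111.24461544475312 (array([ 3.6, -5.2]), array([3.3, 8.3]), 16.6)
tip1 167 x -6.091111963010413 5.5797870
[... 208 characters left out ...]
 z 123.60726707611944 (array([-0.2, -4.9]), array([10.9,  8.3]), 0.1)
head 1762 x -36.60424147923802 38.03682122018229 y -37.88103898872083 36.594542436490386 z 66.3085576235934 (array([ 0.2, -0.7]), array([55.6, 55.2]), 54.9)
orange 82 x -4.843036736605382 5.691959747685056 y -5.167890140620926 4.153805269457592 z 60.32428378304505 (array([ 0.4, -0.5]), array([10.5,  9.3]), 0.8)
base 2939 x -59.93648271669669 59.98640356780145 y -59.90113714257851 59.54518114887116 z 17.577595566826176 (array([-0.4, -0.7]), array([100. ,  99.9]), 55.0)
posts 360 x -59.83354257541944 59.930463909489205 y -59.96763757565527 59.75892346717164 z 79.47374019591322 (array([-0.4, -0.5]), array([89.6, 90. ]), 55.1)
```

View pics/ov.png

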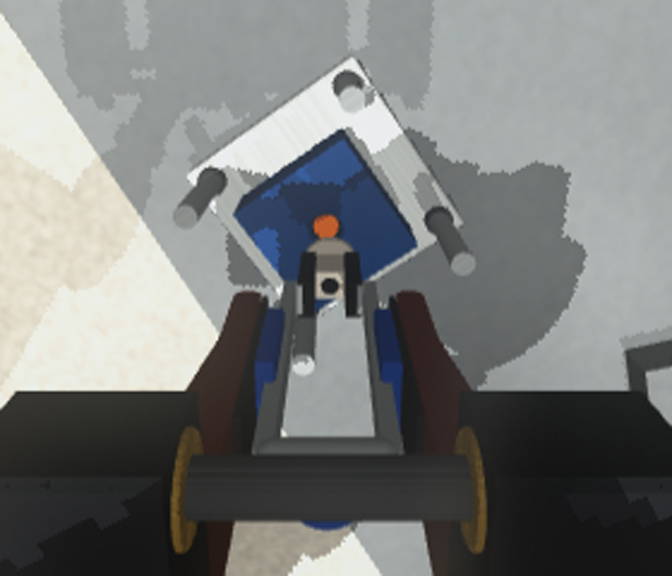

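The picture shows the nozzle held upright and square between the tips at (329,285), with the orange seat behind it at (326,227) in the blue head. In the tool frame the nozzle is at (−0.7, +0.9) and the bore at about (0, −0.6). I'll correct for that and feel downward.

```bash
python3 - <<'E'
from h import *
np.set_printoptions(precision=2,suppress=True)
p=[442.7,257.85]
env.line_to([*p,158],feed=40);env.pause(.2);F0=show("tare",8)["F"]
env.line_to([*p,141],feed=50)
z=141;h=[]
while z>127.5:
    z-=.5;env.line_to([*p,z],feed=12);o=obs(3,.01);d=o["F"]-F0
    h.append((z,o["p"][2],*d))
    if d[2]>3.5 or np.hypot(*d[:2])>4:break
print(np.array(h)[::2 if len(h)>12 else 1]);show("end",4)
E
```

```text
tare 23.91 [442.7  257.85 158.  ] [-0.01  0.11 -1.69] 33.82 23.0
[[140.5  140.79   0.1   -0.44   0.07]
 [139.5  139.44   0.35  -0.03   0.31]
 [138.5  138.46  -0.05   0.12  -0.36]
 [137.5  137.46   0.05  -0.    -0.23]
 [136.5  136.45   0.02  -0.05   0.27]
 [135.5  135.46  -0.66  -0.14   0.35]
 [134.5  134.46   0.13  -0.07  -0.18]
 [133.5  133.46   0.26   0.33  -0.04]
 [132.5  132.44  -0.03  -0.09   0.11]
 [131.5  131.46   0.5   -0.39  -0.12]
 [130.5  130.63   0.09  -0.11   0.66]
 [129.5  129.9    0.26  -0.34   4.67]]
end 30.79 [442.86 257.98 129.86] [0.05 0.46 3.4 ] 33.74 23.0
```

The shank went in cleanly and met the seat at TCP ≈130.4, as predicted. I'll keep pressing gently until the force rises above the seat's sliding force, which means the flange is home.

```bash
python3 - <<'E'
from h import *
np.set_printoptions(precision=2,suppress=True)
p=[442.7,257.85];F0=np.array([0,.1,-1.69])
z=129.5;h=[]
while z>119.5:
    z-=.5 if z>124.5 else .25
    env.line_to([*p,z],feed=10);o=obs(3,.01);d=o["F"]-F0
    h.append((z,o["p"][2],*d))
    if d[2]>10 or np.hypot(*d[:2])>4:break
print(np.array(h));show("end",4)
E
```

```text
[[129.   128.97  -0.26   0.3    4.84]
 [128.5  128.41   0.09   0.49   4.26]
 [128.   127.91  -0.21   0.4    4.59]
 [127.5  127.44   0.27   0.31   4.91]
 [127.   126.95   0.24  -0.38   4.81]
 [126.5  126.44   0.7   -0.45   4.43]
 [126.   125.93   0.44   0.17   4.08]
 [125.5  125.45   0.14  -0.38   4.71]
 [125.   124.93   0.36   0.14   4.69]
 [124.5  124.45   0.38  -0.55   4.42]
 [124.25 124.23  -0.05  -0.63   4.79]
 [124.   123.98   0.62   0.03   5.03]
 [123.75 123.73   0.17   0.06   4.71]
 [123.5  123.48  -0.28  -0.28   4.41]
 [123.25 123.22   0.23   0.26   4.63]
 [123.   122.96   0.62   0.19   4.69]
 [122.75 122.73   0.43  -0.31   4.48]
 [122.5  122.47   0.38  -0.1    5.13]
 [122.25 122.22   0.27   0.34   4.96]
 [122.   121.99   0.41  -0.1    4.91]
 [121.75 121.74   0.4   -0.21   4.43]
 [121.5  121.5   -0.33  -0.36   5.09]
 [121.25 121.24   0.16  -0.11   4.9 ]
 [121.   121.     0.13   0.15   4.98]
 [120.75 120.96  -0.16  -0.2    6.55]
 [120.5  120.93  -0.59  -0.32   7.65]
 [120.25 120.88  -0.36  -0.45   7.89]
 [120.   120.87  -1.01  -0.63   8.87]
 [119.75 120.81  -0.96  -1.02   9.5 ]
 [119.5  120.74  -1.18  -1.44  10.58]]
end 39.11 [442.99 257.92 120.74] [-1.34 -1.1   9.15] 33.93 23.0
```

There's a hard stop at TCP ≈121 after about 8 mm of seat travel plus slight slip until the tips bore on the flange. I'll relieve the press, open the tongs and rise.

```bash
python3 - <<'E'
from h import *;import pickle
np.set_printoptions(precision=2,suppress=True)
p=[442.7,257.85]
env.line_to([*p,121.2],feed=10);show("relieved",4)
for w in(.385,.39,.395,.40,.41,.42): claw.command_gripper(w,23)
show("open",4)
env.line_to([*p,124],feed=15);show("up3",4)
env.line_to([*p,170],feed=70);env.pause(.2);o=show("up",4)
f=imaging.grab_frame("wrist");pickle.dump((f,o),open("f6.pkl","wb"))
W=cloud(f);X,Y,Z=W[...,0],W[...,1],W[...,2]
for l,h in((84,95),(67.5,75),(63,67.4)):
    k=(np.hypot(X-443.2,Y-256.7)<(11 if l>67 else 30))&(Z>l)&(Z<h);q=W[k];print(l,len(q),q.mean(0) if len(q) else 0,rect(q) if len(q)>4 else 0)
cv2.imwrite("pics/home.png",cv2.resize(f["image"][100:340,120:400,::-1],None,fx=2.4,fy=2.4,interpolation=cv2.INTER_CUBIC))
E
```

```text
relieved 39.49 [442.48 257.75 120.79] [-0.23 -0.14  2.26] 33.82 23.0
open 40.86 [442.68 257.86 121.18] [ 0.57  0.07 -0.97] 37.23 8.0
up3 41.26 [442.69 257.89 124.07] [ 0.31  0.2  -1.07] 37.03 8.4
up 42.33 [442.48 257.74 169.38] [-0.02 -0.41 -1.15] 37.19 8.4
84 115 [443.18 256.88  87.97] (array([443. , 256.5]), array([9.6, 9.8]), 60.6)
67.5 170 [444.32 259.05  70.39] (array([443.4, 257.5]), array([17.3, 18.8]), 62.2)
63 1819 [444.43 258.92  66.19] (array([442.8, 256.6]), array([56.3, 56.2]), 5.3)
```

View pics/home.png

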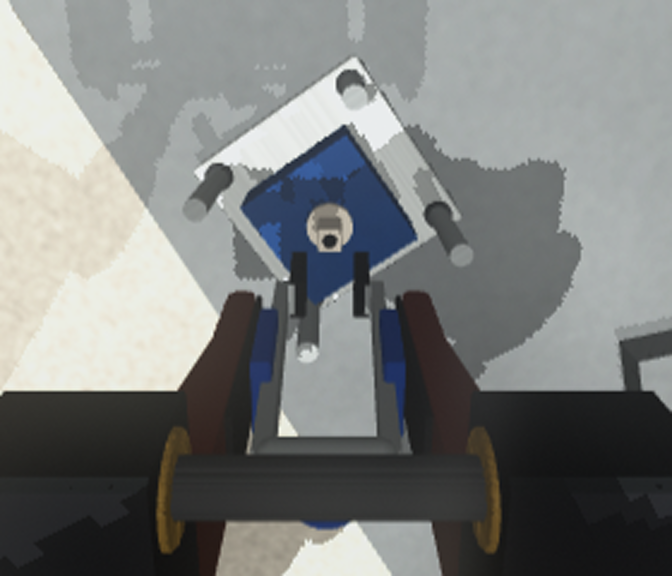

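The nozzle stands upright and centred at (329,228). Its neck top is at 88.0 and flange top at 70.3 against a head top of 66.2, so it is fully home, and the tongs are clear. I'll return the tongs to the pose they were taken from, feeling on the way down.

```bash
python3 - <<'E'
from h import *;import pickle
np.set_printoptions(precision=2,suppress=True)
T=[535.05,-265.5]
env.line_to([442.7,257.85,185],feed=100)
env.goto([*T,160],[180,0,SY]);env.line_to([*T,112],feed=80);env.pause(.2)
F0=show("over",6)["F"];bad=False
for z in[104,98,94,90,85,80,75,70,66,63.5,62.5,62,61.5]:
    env.line_to([*T,z],feed=40 if z>64 else 15);d=(o:=obs(3,.01))["F"]-F0
    if np.linalg.norm(d)>3.5:print("contact",z,o["p"],d);bad=z>64;break
show("low",4)
if not bad:
    claw.command_gripper(.46,20);env.pause(.2);show("rel",3)
    claw.command_gripper(1.0);env.pause(.1);show("open",3)
    env.line_to([*T,190],feed=90);env.pause(.3);o=show("up",3)
    f=imaging.grab_frame("wrist");s=imaging.grab_frame("side")
    W=cloud(f);X,Y,Z=W[...,0],W[...,1],W[...,2];k=(np.hypot(X-535,Y+265)<30)&(Z>118)&(Z<135);print(W[k].mean(0),rect(W[k]),W[k][:,2].max())
    cv2.imwrite("pics/fin.png",np.hstack([cv2.resize(f["image"][...,::-1],(400,300)),cv2.resize(s["image"][110:350,130:370,::-1],(300,300))]))
E
```

```text
over 45.66 [ 535.33 -265.69  112.75] [ 0.3  -0.05 -0.79] 37.18 8.4
low 49.62 [ 535.03 -265.49   61.47] [-0.26  0.13 -1.43] 37.09 8.4
rel 50.16 [ 535.05 -265.5    61.5 ] [-0.2   0.53 -1.36] 40.69 5.5
open 51.17 [ 535.04 -265.49   61.48] [-0.47 -0.11 -0.02] 87.9 0.0
up 53.1 [ 534.99 -265.48  189.83] [-0.14 -0.24 -0.34] 87.95 0.0
[ 535.69 -265.88  124.34] (array([ 535., -266.]), array([15.2, 28.1]), 17.2) 127.78044987288678
```

View pics/fin.png

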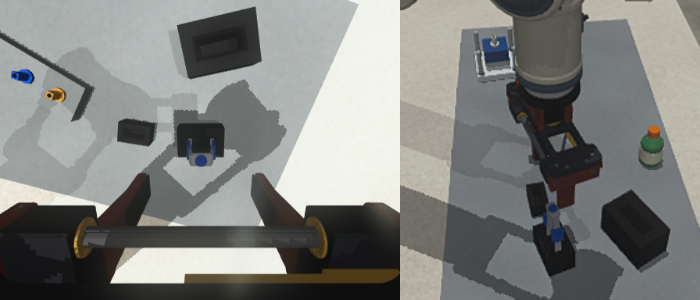

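The tongs stand upright in their stand at (200,160) with the bow at its original height. The nozzle is in the holder at (494,42), and brass, blue and the bottle are undisturbed.

```bash
python3 -c "
from cell import job
print(job.hand_in())"
```

```text
the job is handed in; nothing more can be done
None
```

The white nozzle is seated fully home in the holder and the tongs are back upright in their stand. I handed the job in at about 53 s of the 72 s allowed; the hand-in returned no verdict.

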